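Open the cassette chamber of a bulk film loader past its spring catch

ROBOT

A 6-joint arm with a two-finger parallel gripper is mounted at the origin on the work surface. World frame = base frame: x ahead of the robot, y to its left, z up, the work surface at z = 0. Lengths are in m, angles in rad, forces in N, time in s.
With the tool pointing down it reaches from about 0.25 to 0.775 m from the base axis. Payload 4 kg.
Tool frame: the origin (TCP) lies midway between the tips of the shut fingers; the grasp point (between the pads) lies grip_point_offset behind it (grip_point_offset is the distance from the TCP to the grasp point, in m); z points along the fingers, y is the line along which they close (so a half turn about z gives the same grasp; the last joint's range is limited). The gripper opens to 94 mm and grips with 3 to 60 N. Pads are 16 mm wide; open, the fingers measure 119 mm over their backs; the gripper's body (75 mm by 177 mm) begins 78 mm behind the grasp point.
Start: joints at [-1.219, 0.087, 1.371, -0, 1.684, -0.103], TCP at [0.242, -0.494, 0.166] pointing down, gripper open.
Joint ranges: [-3.1, 3.1], [-0.76, 2.03], [0.27, 2.55], [-1.08, 4.22], [0.17, 2.65], [-2.57, 2.57]. Speed limits (rad/s): [2.79, 2.79, 3.14, 3.14, 3.14, 3.14].

INTERFACE

Orientations are given as [roll, pitch, yaw] about the fixed x, y, z axes, in that order (R = Rz(yaw) Ry(pitch) Rx(roll)).
In Python, from bench import * gives the robot as it stands. The module is installed in compiled form; this text tells all that it offers.
- The arm moves only by the tool apply_moves, never from a script. Its argument "commands" is a list of rows, each a list of 7 numbers: the turn, a rotation vector about the world's x, y, z in rad, then the shift along the world's x, y, z in m, then the opening in per cent of the stroke, from 0 (shut) to 100 (fully open). In form: [[ax, ay, az, x, y, z, jaw], ...]. A call has exactly 5 rows; each row is the pose to reach, as a shift and turn from the pose commanded when the call began; what a row does not reach only later rows make up. A row lasts 1/10 s, in which the tool goes at most 50 mm and 8.59 degrees, less where a joint would pass 70% of its speed; a pose out of reach is approached as far as the arm can. A call with a gripper value outside its range is refused whole. The fingers move at their own pace and stop on an object; the grip force is fixed at half the most. Time passes only in rows, so rows that repeat a pose let the fingers close, or fill a call up. It gives the time, the measured TCP pose, the force, the opening and the grip force at its end, in the units of the state.
- get_obs(): the state, without advancing time (a new reading comes with each control period).
- snapshot(name): name is "scene" or "top"; returns a dict with "pixels" (480x640x3 uint8, red, green, blue), "vertical_fov" (degrees; the focal length in pixels is half the picture's height over the tangent of half this angle, whatever the lens; pixels are square), "cx", "cy" (the principal point, pixels), "k1" (the pictures are not rectified: a ray, as slopes to the right and down, at radius r is drawn at 1 + k1 r^2 times it, then the intrinsics apply), "rvec" (rotation vector, rad) and "tvec" (3), from world to camera coordinates, as OpenCV has them. Camera axes: x right, y down, z forward; pixel columns grow to the right and rows downward; lengths in m; the calibration is good to about 2 mm. A picture is of the moment at which its call begins. There is no depth.
- close_job(): hands the job in; it is judged then, once.
Trained networks look in the newest picture that a camera, given by its name, has taken for a name from the list of things; names that differ only in an ending like _2 or _b are one class to them, and where a whole thing is asked for, a point or a joint stands for the part that bears it (a point fixed in the world has none). Each returns a list of dicts, best first, with "score" (0 to 1); they miss things now and then, are a little off and sometimes report something else, mostly with a low value. They report only what shows in the picture. A call takes as long as a camera call.
- masks_of(camera, query): "mask" (480x640 bool, what is visible of it) and "extent" ([left, top, right, bottom] in pixels, round what is visible of it).
- place_of(camera, query): "pixel" ([column, row] in pixels: a listed point, or the origin of a listed thing).
The state is a dict: "time": time; "joint_positions": joint angles; "qvel": joint speeds; "joint_torque": joint torques, N m; "tool_pos": TCP position; "ee_rot": TCP orientation; "wrist_force": force on the tool from outside, world axes, zero at the start; "wrist_torque": the same for the moment, N m; "width": finger opening in m; "finger_force": force on a finger pad.
Only numpy, scipy, OpenCV 4.12 (cv2) and the standard library are available. Lean on these libraries where they do the work, as an engineer would, in place of code of your own. Each camera call takes 0.05 s, during which the arm holds its last target. There are 200 camera calls.

TASK

Open the cassette chamber of the bulk film loader: press the spring catch's oblong button right down with the fingertips and, keeping it down, push the steel cover by the upright face of its lip past the catch. Push the cover fully open to its stop, then come away so that the catch springs back up. Do not grip the lip, force anything or turn the crank, and leave the small things around where they stand.

Things in the scene. Friction and masses are not known exactly. Their poses are not given: they have to be found in the camera images.
- loader: Black steel bulk film loader screwed to the bench. At its +y end a round drum (120 mm wide, knob to 76 mm high), at its -y end a chamber block (132 mm along x, 124 along y, deck 62 mm above the bench). Origin: centre of its underside, on the bench; z up, x the way the cover slides open, y from chamber to drum. x points away from the robot, turned up to 45 degrees either way.
- cover (a joint): Opening of the sliding steel cover (m) along the loader's +x: 0 shut (start), 0.052 fully open at its stop. 2 N moves it when free; it stays where left. The catch stands in a keyhole in its tail: it moves only 1 mm until the catch is 3 mm down. Once 5 mm open its tail keeps the catch down; from 15 mm the catch is free to rise. Cover plate 58 x 76 mm, top 66 mm above the bench.
- cover_lip (a point): Point on the upright push face of the cover's lip, in line with the catch button, 74 mm above the bench. The face looks to the loader's -x, reaches from 66 to 82 mm above the bench and along y from 56 mm on the -y side to 12 mm on the +y side of this point; behind it the lip slopes down towards +x. Moves with the cover.
- catch_travel (a joint): How far the spring catch is pressed down (m): 0 up (start, locked), 0.006 fully down against its stop. About 3 N starts it and 7 N holds it fully down; it springs up when let go.
- catch: The catch's oblong steel button, 22 mm along the loader's x, 16 mm along y, 4 mm thick. Origin: on its stem's axis, 16 mm below the button's top. Its +x end is 2 mm short of the lip's push face when the cover is shut. It stays put while the cover slides, so fingertips slip along it. Fully down its top is 72 mm above the bench, 6 mm over the cover's plate, 10 mm below the lip's top.
- catch_top (a point): Centre of the button's top face, 78 mm above the bench when up; 13 mm to the loader's -x of the lip's push face when the cover is shut.
- crank (a joint): Angle of the winding crank (rad, about the vertical), 0 with its arm along the loader's +x; it lies on the deck between cover and drum, handle folded flat, top 85 mm above the bench. It turns with a light touch and must stay as it is.
- crank_tip (a point): Outer end of the crank's arm, 54 mm from its axis.
- reel: Chrome wire take-up reel lying flat, 92 mm wide, 45 mm high, loose. Origin: centre of its underside.
- spool: Grey plastic spool lying flat, 88 mm wide, 41 mm high, loose. Origin: centre of its underside.
- tank_lid: Brass daylight tank lid, 98 mm wide, 32 mm high with its neck, loose. Origin: centre of its underside.
- cassette_a: 35 mm film cassette, 26 mm wide, 50 mm high, standing on the bench in front of the chamber block. Origin: centre of its underside.
- cassette_b: The same, standing beside the chamber block.
- cassette_c: The same, standing on the lid of the loader's drum (its top 116 mm above the bench).
- canister: Plastic film canister with lid, 34 mm wide, 50 mm high, beside the chamber block. Origin: centre of its underside.
- loupe: Black loupe, 42 mm wide, 46 mm high, standing beyond the drum. Origin: centre of its underside.

How it is judged:
By the outcome, as a careful person would: the job done as asked, in the order asked, and still so for the second after the job is handed in, with the robot touching nothing.
It also fails if it takes over 35 s, if anything falls off the work surface, if the arm or the gripper's body presses on something with over 40 N, if the wrist force passes 120 N, or if a joint passes its speed limit or range.

## Working session

There is one attempt and no reset: what is moved stays moved. The work goes in short steps, Python scripts to look and compute and a tool call to move; the robot and the scene stay as the last step left them, time stands still between calls to the robot, and variables do not carry over. Pictures are saved under pics/ and viewed, at most 10 in all, crops included, and the job is handed in when it is done.

Besides the shell and the picture viewer there is one more tool, called after ">>>" as name(argument=value, ...), one argument or row to a line, values as JSON. apply_moves: Moves the arm, as the interface text tells. Its arguments: {"type":"object","properties":{"commands":{"type":"array"}},"required":["commands"]}

```bash
mkdir -p pics; cat > h.py <<'E'
from bench import *
import numpy as np, cv2
def cam(n):
    s=snapshot(n); h=480
    f=h/2/np.tan(np.radians(s["vertical_fov"])/2)
    R=cv2.Rodrigues(np.array(s["rvec"],float))[0]; t=np.array(s["tvec"],float)
    return dict(s=s,f=f,R=R,t=t,K=np.array([[f,0,s["cx"]],[0,f,s["cy"]],[0,0,1.]]),d=np.array([s["k1"],0,0,0.]))
def ray(c,p):
    u=cv2.undistortPoints(np.array([[p]],float),c["K"],c["d"])[0,0]
    return -c["R"].T@c["t"], c["R"].T@np.array([u[0],u[1],1.])
def atz(c,p,z):
    o,d=ray(c,p); return o+d*(z-o[2])/d[2]
def tri(c1,p1,c2,p2):
    A=np.zeros((3,3));b=np.zeros(3);L=[]
    for c,p in((c1,p1),(c2,p2)):
        o,d=ray(c,p); d=d/np.linalg.norm(d); M=np.eye(3)-np.outer(d,d); A+=M;b+=M@o;L.append((M,o))
    x=np.linalg.solve(A,b); return x,[round(float(np.linalg.norm(M@(x-o))),4) for M,o in L]
def proj(c,X):
    return cv2.projectPoints(np.array([X],float),cv2.Rodrigues(c["R"])[0],c["t"],c["K"],c["d"])[0][0,0]
E
python3 - <<'E'
from h import *
cs={n:cam(n) for n in("scene","top")}
for n,c in cs.items(): cv2.imwrite(f"pics/{n}0.png",c["s"]["pixels"][:,:,::-1])
Z=dict(catch_top=.078,cover_lip=.074,crank_tip=.08,loader=0,catch=.062,reel=0,spool=0,tank_lid=0,cassette_a=0,canister=0,loupe=0)
for q in Z:
    P={}
    for n,c in cs.items():
        P[n]=place_of(n,q)
        for r in P[n][:3]: print(q,n,round(r["score"],2),np.round(r["pixel"],1),atz(c,r["pixel"],Z[q]).round(4))
    if P["scene"] and P["top"]:
        print("  tri",*tri(cs["scene"],P["scene"][0]["pixel"],cs["top"],P["top"][0]["pixel"]))
print({k:np.round(v,3) for k,v in get_obs().items()})
E
```

```text
catch_top scene 0.5 [277.1 193.9] [ 0.4841 -0.0422  0.078 ]
catch_top top 0.46 [396.3 298.3] [ 0.4921 -0.0443  0.078 ]
  tri [ 0.49189498 -0.04148497  0.08707419] [0.0018, 0.0018]
cover_lip scene 0.71 [273.6 201.7] [ 0.4969 -0.0452  0.074 ]
cover_lip top 0.71 [397.1 291.6] [ 0.5009 -0.0462  0.074 ]
  tri [ 0.50074337 -0.04479446  0.0785947 ] [0.0009, 0.0009]
crank_tip scene 0.69 [304.4 244.6] [0.5728 0.0169 0.08  ]
crank_tip top 0.64 [343.7 238.8] [0.5733 0.0231 0.08  ]
  tri [0.5736534  0.02021919 0.08196055] [0.003, 0.003]
loader scene 0.57 [310.2 250.6] [0.528  0.0145 0.    ]
loader top 0.64 [351.5 272.7] [0.5307 0.012  0.    ]
  tri [0.53035851 0.01352046 0.00314956] [0.0015, 0.0015]
catch scene 0.66 [274.4 204.6] [ 0.4927 -0.046   0.062 ]
catch top 0.53 [397.8 305.5] [ 0.482  -0.0478  0.062 ]
  tri [ 0.48166094 -0.0496439   0.04827683] [0.0002, 0.0002]
reel scene 0.74 [324.4 337.3] [0.6727 0.0607 0.    ]
reel top 0.88 [314.5 180.8] [0.6722 0.0639 0.    ]
  tri [6.72499584e-01 6.23153537e-02 1.81976179e-04] [0.0016, 0.0016]
spool scene 0.79 [358.4 187.7] [0.3829 0.0749 0.    ]
sp
[... 986 characters left out ...]

  tri [ 5.71488198e-01 -1.65588251e-01 -5.26926857e-04] [0.0008, 0.0008]
loupe top 0.55 [239.8 256.7] [0.5594 0.1794 0.    ]
loupe top 0.17 [348.5 239.5] [0.5807 0.0149 0.    ]
{'time': np.float64(1.2), 'joint_positions': array([-1.219,  0.087,  1.371,  0.   ,  1.684, -0.103]), 'qvel': array([ 0.   , -0.002, -0.001, -0.002, -0.001, -0.   ]), 'joint_torque': array([-1.0000e-03, -3.4005e+01, -3.0260e+01,  7.2000e-02,  2.4000e-02,
       -0.0000e+00]), 'tool_pos': array([ 0.242, -0.494,  0.166]), 'ee_rot': array([ 3.142, -0.   ,  0.455]), 'wrist_force': array([-0.338, -0.361,  0.406]), 'wrist_torque': array([-0.042, -0.007,  0.001]), 'finger_force': np.float64(0.0), 'width': np.float64(0.094)}
```

```bash
python3 - <<'E'
import cv2
a=cv2.imread("pics/scene0.png");b=cv2.imread("pics/top0.png")
cv2.imwrite("pics/sc.png",cv2.resize(a[140:330,190:440],(789,600),interpolation=cv2.INTER_CUBIC))
cv2.imwrite("pics/tc.png",cv2.resize(b[190:360,260:480],(776,600),interpolation=cv2.INTER_CUBIC))
E
```

```text
(no output)
```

View pics/sc.png

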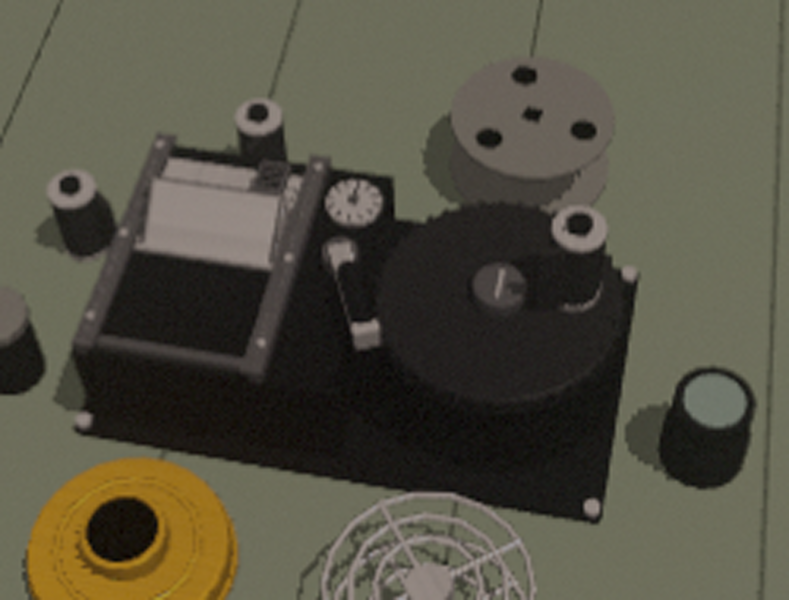

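View pics/tc.png

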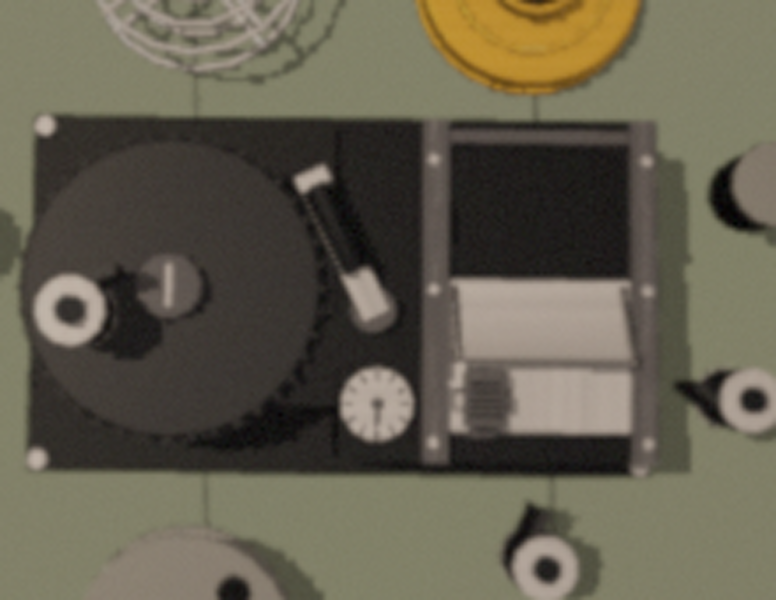

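The scene view shows the chamber block with the cover shut at its near end. In crop coordinates the button is at about (270,177), beside the +y rail. The top view shows it at crop (489,400), which is pixel (398.6,303.4). The lip's edge is at crop row 362, and the rails run nearly along world x.

```bash
python3 - <<'E'
from h import *
ct=cam("top"); cs=cam("scene")
T=lambda x,y:(260+x/3.527,190+y/3.529)
S=lambda x,y:(190+x/3.156,140+y/3.158)
for n,a,b in (("Lrail",(434,159),(433,442)),("Rrail",(646,161),(648,443))):
    A,B=atz(ct,T(*a),.068),atz(ct,T(*b),.068); d=A-B; print(n,A.round(4),B.round(4),np.degrees(np.arctan2(d[1],d[0])))
A,B=atz(ct,T(45,125),.0),atz(ct,T(37,458),.0);d=A-B;print("base",A,B,np.degrees(np.arctan2(d[1],d[0])))
for n,t,s in (("Rfar",(434,159),(263,342)),("Rmid",(433,289),(289,258)),("Rnear",(434,442),(320,164)),("Lfar",(646,161),(91,315)),("Lmid",(648,290),(124,232)),("Lnear",(648,443),(161,144)),("button",(489,400),(270,177)),("lipend",(632,362),(150,182)),("lipend+",(458,360),(281,206)),("base+far",(45,125),(592,507)),("base+near",(37,458),(629,272))):
    x,e=tri(ct,T(*t),cs,S(*s)); print(n,x.round(4),e[0])
print("button top",atz(ct,T(489,400),.078),"lip edge",atz(ct,T(489,361),.082),"lip -y end",atz(ct,T(632,362),.082),"rail edge",atz(ct,T(450,400),.068))
for q in("cover_lip","catch_top","crank"):
  for n,c in(("top",ct),("scene",cs)):
    for r in masks_of(n,q)[:1]: print(q,n,r["score"],r["extent"],r["mask"].sum())
for n,c in(("top",ct),("scene",cs)):
  for r in place_of(n,"catch_top")[:1]+place_of(n,"cover_lip")[:1]: print(n,r["pixel"])
E
```

```text
Lrail [ 0.5781 -0.0308  0.068 ] [ 0.4698 -0.0264  0.068 ] -2.3270985448490578
Rrail [ 0.575 -0.113  0.068] [ 0.4669 -0.1085  0.068 ] -2.3705116727022593
base [ 6.05422672e-01  1.28755690e-01 -1.11022302e-16] [0.46406298 0.13440485 0.        ] -2.2884934800870296
Rfar [ 0.5779 -0.0295  0.068 ] 0.0013
Rmid [ 0.5279 -0.0277  0.067 ] 0.0009
Rnear [ 0.4695 -0.025   0.0692] 0.0017
Lfar [ 0.5747 -0.1119  0.0677] 0.0012
Lmid [ 0.5249 -0.11    0.068 ] 0.0013
Lnear [ 0.4666 -0.1072  0.0675] 0.0014
button [ 0.4849 -0.0463  0.0734] 0.0014
lipend [ 0.4978 -0.1021  0.0749] 0.0003
lipend+ [ 0.5006 -0.0364  0.0715] 0.0003
base+far [0.6047 0.1289 0.0045] 0.0008
base+near [0.4642 0.1345 0.0054] 0.0009
button top [ 0.48533958 -0.04717461  0.078     ] lip edge [ 0.49994677 -0.04725769  0.082     ] lip -y end [ 0.49792982 -0.10092505  0.082     ] rail edge [ 0.48551752 -0.03348731  0.068     ]
cover_lip top 0.72 [388.6, 264.7, 438.0, 314.6] 2002
catch_top top 0.43 [461.1, 228.9, 491.3, 254.1] 577
catch_top scene 0.47 [267.0, 189.8, 280.6, 201.5] 111
crank top 0.82 [342.3, 240.0, 372.3, 284.3] 455
crank scene 0.71 [292.0, 215.8, 310.4, 249.9] 334
top [396.3, 298.9]
top [397.4, 291.1]
scene [272.9, 195.1]
scene [272.0, 201.7]
```

>>> apply_moves(
  commands=[
    [0,0,-0.1,0.02,0.036,0,0],
    [0,0,-0.2,0.04,0.072,0,0],
    [0,0,-0.3,0.06,0.108,0,0],
    [0,0,-0.4,0.08,0.144,0,0],
    [0,0,-0.496,0.1,0.18,0,0],
  ],
)

```text
time: 2.3
tool_pos: [0.3421, -0.3127, 0.1662]
ee_rot: [3.141, -0.0, -0.046]
wrist_force: [0.3, 0.5, 0.7]
width: 0.0576
finger_force: 0.0
```

>>> apply_moves(
  commands=[
    [0,0,0,0.02,0.036,0,0],
    [0,0,0,0.04,0.072,0,0],
    [0,0,0,0.06,0.108,0,0],
    [0,0,0,0.08,0.144,0,0],
    [0,0,0,0.1,0.18,0,0],
  ],
)

```text
time: 2.8
tool_pos: [0.4422, -0.1325, 0.1664]
ee_rot: [3.141, -0.001, -0.041]
wrist_force: [0.1, -0.4, 0.6]
width: 0.0173
finger_force: 0.0
```

>>> apply_moves(
  commands=[
    [0,0,0,0.02,0.036,0,0],
    [0,0,0,0.045,0.07,0,0],
    [0,0,0,0.045,0.083,-0.02,0],
    [0,0,0,0.045,0.083,-0.05,0],
    [0,0,0,0.045,0.083,-0.06,0],
  ],
)

```text
time: 3.3
tool_pos: [0.4848, -0.05, 0.1031]
ee_rot: [-3.141, 0.005, -0.04]
wrist_force: [0.5, -0.7, -0.8]
width: 0.0007
finger_force: 0.0
```

```bash
python3 - <<'E'
from h import *
ct=cam("top"); cs=cam("scene"); o=get_obs(); print(o["tool_pos"],o["ee_rot"],o["wrist_force"],o["width"])
p=proj(cs,o["tool_pos"]); print(p, proj(ct,o["tool_pos"]))
a=cs["s"]["pixels"][150:240,210:330,::-1].copy(); a=cv2.resize(a,(800,600),interpolation=cv2.INTER_CUBIC)
cv2.circle(a,(int((p[0]-210)*6.667),int((p[1]-150)*6.667)),3,(0,0,255),-1)
cv2.imwrite("pics/s1.png",a)
E
```

```text
[ 0.48508854 -0.05087326  0.1042338 ] [-3.14100573  0.00428894 -0.04126276] [0.57601261 0.20840384 0.18057311] 0.00017585977655890913
[269.69237587 182.14802259] [404.04414133 303.92818464]
```

View pics/s1.png

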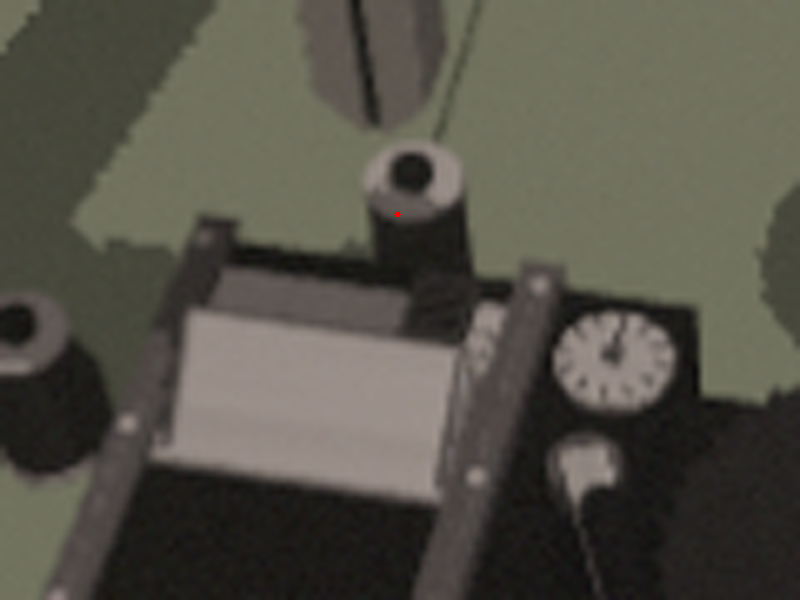

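```bash
python3 - <<'E'
from h import *
ct=cam("top"); cs=cam("scene"); o=get_obs(); T=o["tool_pos"]; print(T)
t=(266.2,168.8)
print("tip at z same",atz(cs,t,T[2]))
for dz in(0,.01,.02,.03): print(dz,proj(cs,T+[0,0,dz]),proj(cs,T+[.008,0,dz]))
print("cams",-ct["R"].T@ct["t"],-cs["R"].T@cs["t"])
im=np.vstack([cs["s"]["pixels"][0:260,150:450],ct["s"]["pixels"][180:440,250:550]])[:,:,::-1].copy()
p=proj(ct,T); 
a=np.hstack([im[:260],im[260:]]); a=cv2.resize(a,(800,347)); cv2.circle(a,(int((p[0]-250+300)*4/3),int((p[1]-180)*4/3)),3,(0,0,255),-1)
cv2.imwrite("pics/s2.png",a)
E
```

```text
[ 0.48704033 -0.05166514  0.10706194]
tip at z same [ 0.46163225 -0.06139866  0.10706194]
0 [268.68592757 181.75979361] [267.46963279 185.73424877]
0.01 [267.9822613  177.12643128] [266.74697453 181.11518554]
0.02 [267.26328579 172.388249  ] [266.00846131 176.39077814]
0.03 [266.52852838 167.54184709] [265.25359858 171.55757729]
cams [0.50258182 0.03133671 0.7319199 ] [0.95816251 0.11355366 0.64074613]
```

View pics/s2.png

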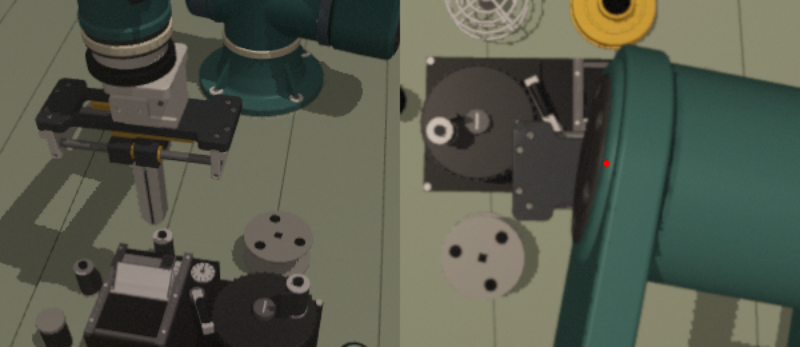

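```bash
python3 - <<'E'
from h import *
import bench
print([n for n in dir(bench) if not n.startswith("_")], getattr(bench,"grip_point_offset",None))
ct=cam("top"); cs=cam("scene"); o=get_obs(); T=o["tool_pos"]; print(T,o["joint_positions"])
for c in(ct,cs): print(proj(c,[.242,-.494,.166]))
for d in(0,.03,.06,.09,.12): print(d,proj(cs,T+[0.005,0,d]),proj(cs,T+[-.023,-.01,d]))
print("test pts", [proj(ct,[x,y,.12]) for x,y in((.5,-.3),(.5,-.25),(.4,-.3))])
print("test sc", [proj(cs,[x,y,.12]) for x,y in((.5,-.3),(.5,-.25),(.4,-.3))])
E
```

```text
['IKError', 'close_job', 'get_obs', 'grip_point_offset', 'masks_of', 'place_of', 'snapshot'] 0.0188
[ 0.48765656 -0.05180122  0.10790211] [-2.21445246e-01 -2.97067323e-02  1.60604184e+00 -7.04920977e-05
  1.56210941e+00  1.39144639e+00]
[769.51461045 485.97768946]
[60.3153676 36.3247376]
0 [267.68429157 184.15010272] [265.42646342 169.81639213]
0.03 [265.47878991 169.9338513 ] [263.20576983 155.47196897]
0.06 [263.12241534 154.70419209] [260.83827179 140.13726415]
0.09 [260.60034526 138.35593922] [258.31016982 123.71347589]
0.12 [257.89599957 120.77021311] [255.6061361  106.08961859]
test pts [array([599.72106141, 285.40917239]), array([561.9874984 , 286.87462355]), array([604.68435321, 364.97238737])]
test sc [array([107.2250915 , 165.09685039]), array([137.69966642, 168.32306704]), array([132.51186859, 121.49910508])]
```

```bash
python3 - <<'E'
from h import *
cs=cam("scene"); a=cv2.imread("pics/scene0.png"); T=np.array([.242,-.494,.166]); y=np.array([-np.sin(.455),np.cos(.455),0])
a=cv2.resize(a[0:130,0:160],(738,600),interpolation=cv2.INTER_CUBIC)
for s,col in((.047,(0,0,255)),(-.047,(0,0,255)),(0,(0,255,255))):
    p=proj(cs,T+s*y)*4.615; print(p/4.615); cv2.circle(a,tuple(int(v) for v in p),4,col,-1)
cv2.imwrite("pics/s3.png",a)
E
```

```text
[86.19687226 31.11291762]
[34.31357542 41.6929881 ]
[60.3153676 36.3247376]
```

View pics/s3.png

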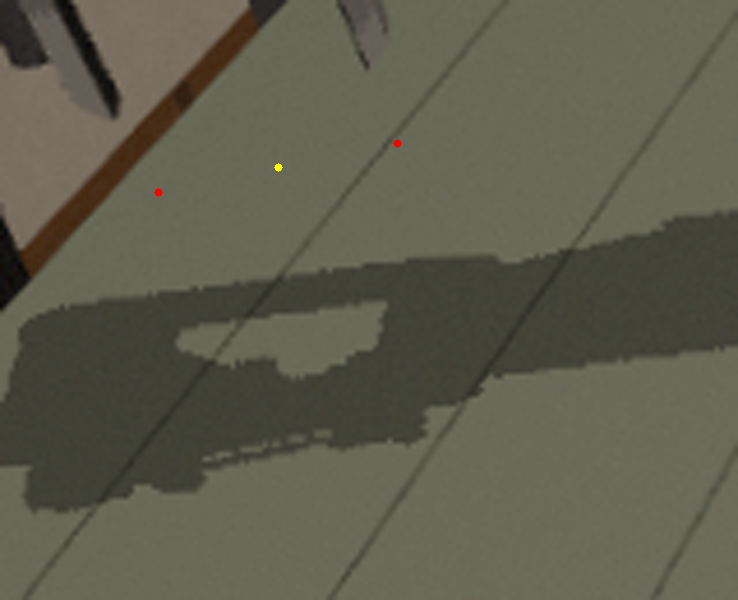

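```bash
python3 - <<'E'
from h import *
cs=cam("scene"); T1=np.array([.242,-.494,.166]); T2=np.array([.487,-.0515,.1065])
for T,m in((T1,(52.3,20.0)),(T2,(266.2,168.8))):
    print("obs",m)
    for d in([0,0,.02],[0,0,.03],[0,0,.035],[-.02,0,0],[-.025,-.01,0],[-.03,0,0]): print(d,proj(cs,T+np.array(d)))
    print(T,atz(cs,m,T[2])-T)
E
```

```text
obs (52.3, 20.0)
[0, 0, 0.02] [55.66411578 26.3212158 ]
[0, 0, 0.03] [53.28853269 21.19823947]
[0, 0, 0.035] [52.08806508 18.60579366]
[-0.02, 0, 0] [65.47406922 30.29421099]
[-0.025, -0.01, 0] [61.94856665 28.58735524]
[-0.03, 0, 0] [68.00698319 27.3407436 ]
[ 0.242 -0.494  0.166] [-5.22487979e-02 -4.52779097e-02  8.32667268e-17]
obs (266.2, 168.8)
[0, 0, 0.02] [267.42102026 172.64930189]
[0, 0, 0.03] [266.6885109  167.80900645]
[0, 0, 0.035] [266.31620697 165.34725141]
[-0.02, 0, 0] [271.8108761  172.29729814]
[-0.025, -0.01, 0] [266.11958707 169.22641287]
[-0.03, 0, 0] [273.26285144 167.55708711]
[ 0.487  -0.0515  0.1065] [-2.58905639e-02 -1.00828752e-02  4.16333634e-17]
```

>>> apply_moves(
  commands=[
    [0,0,0,0,0.002,-0.006,0],
    [0,0,0,0,0.002,-0.012,0],
    [0,0,0,0,0.002,-0.018,0],
    [0,0,0,0,0.002,-0.022,0],
    [0,0,0,0,0.002,-0.022,0],
  ],
)

```text
time: 4.2
tool_pos: [0.4858, -0.0489, 0.0829]
ee_rot: [-3.141, 0.002, -0.041]
wrist_force: [-0.9, 0.4, -0.1]
width: 0.0003
finger_force: 0.0
```

>>> apply_moves(
  commands=[
    [0,0,0,0,0,-0.002,0],
    [0,0,0,0,0,-0.004,0],
    [0,0,0,0,0,-0.006,0],
    [0,0,0,0,0,-0.008,0],
    [0,0,0,0,0,-0.008,0],
  ],
)

```text
time: 4.7
tool_pos: [0.4864, -0.0491, 0.0758]
ee_rot: [-3.142, 0.001, -0.041]
wrist_force: [-0.5, -0.6, -0.5]
width: 0.0003
finger_force: 0.0
```

```bash
python3 - <<'E'
from h import *
cs=cam("scene"); o=get_obs(); T=o["tool_pos"]; print(T,o["wrist_force"])
a=cv2.resize(cs["s"]["pixels"][150:240,210:330,::-1],(800,600),interpolation=cv2.INTER_CUBIC)
for d,col in((0,(0,0,255)),(.03,(0,255,0))):
    p=proj(cs,T+[0,0,d]); print(p); cv2.circle(a,(int((p[0]-210)*6.667),int((p[1]-150)*6.667)),3,col,-1)
cv2.imwrite("pics/s4.png",a)
E
```

```text
[ 0.4864977  -0.04910731  0.07593624] [0.0387075  0.06737797 0.0541989 ]
[272.48312634 195.46599901]
[270.52123968 182.19300179]
```

View pics/s4.png

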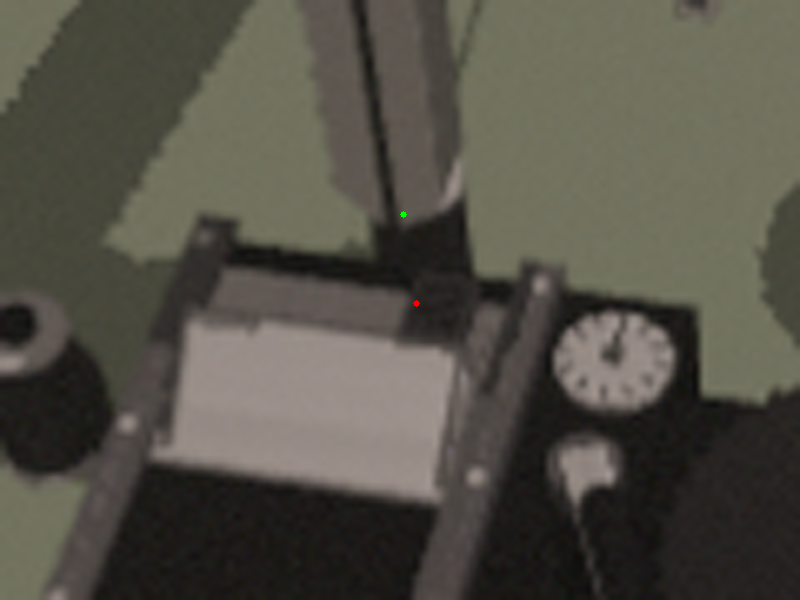

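The picture shows the fingertips at about crop (390,225), some 28 mm above the reported TCP. The reported TCP itself projects onto the button at (416,303). I'll treat reported z as about 28 mm low and go down by feel.

>>> apply_moves(
  commands=[
    [0,0,0,0,0.001,-0.005,0],
    [0,0,0,0,0.001,-0.01,0],
    [0,0,0,0,0.001,-0.014,0],
    [0,0,0,0,0.001,-0.017,0],
    [0,0,0,0,0.001,-0.019,0],
  ],
)

```text
time: 5.25
tool_pos: [0.4863, -0.0481, 0.0565]
ee_rot: [-3.142, 0.001, -0.041]
wrist_force: [-1.0, -0.7, 0.5]
width: 0.0007
finger_force: 0.0
```

>>> apply_moves(
  commands=[
    [0,0,0,0,0,-0.001,0],
    [0,0,0,0,0,-0.002,0],
    [0,0,0,0,0,-0.003,0],
    [0,0,0,0,0,-0.004,0],
    [0,0,0,0,0,-0.004,0],
  ],
)

```text
time: 5.75
tool_pos: [0.4865, -0.0481, 0.053]
ee_rot: [3.142, 0.0, -0.041]
wrist_force: [0.9, 0.3, -0.1]
width: 0.0004
finger_force: 0.0
```

>>> apply_moves(
  commands=[
    [0,0,0,0,0,-0.001,0],
    [0,0,0,0,0,-0.002,0],
    [0,0,0,0,0,-0.003,0],
    [0,0,0,0,0,-0.003,0],
    [0,0,0,0,0,-0.003,0],
  ],
)

```text
time: 6.25
tool_pos: [0.4866, -0.0481, 0.0501]
ee_rot: [3.142, 0.0, -0.041]
wrist_force: [0.2, -0.2, -0.2]
width: 0.0003
finger_force: 0.0
```

>>> apply_moves(
  commands=[
    [0,0,0,0,0,-0.001,0],
    [0,0,0,0,0,-0.002,0],
    [0,0,0,0,0,-0.002,0],
    [0,0,0,0,0,-0.002,0],
    [0,0,0,0,0,-0.002,0],
  ],
)

```text
time: 6.75
tool_pos: [0.4866, -0.0481, 0.0481]
ee_rot: [3.142, -0.0, -0.041]
wrist_force: [-0.1, -0.2, -0.2]
width: 0.0005
finger_force: 0.0
```

>>> apply_moves(
  commands=[
    [0,0,0,0,0,-0.001,0],
    [0,0,0,0,0,-0.002,0],
    [0,0,0,0,0,-0.002,0],
    [0,0,0,0,0,-0.002,0],
    [0,0,0,0,0,-0.002,0],
  ],
)

```text
time: 7.25
tool_pos: [0.4866, -0.0481, 0.0461]
ee_rot: [3.141, -0.0, -0.041]
wrist_force: [-0.2, -0.5, -0.3]
width: 0.0006
finger_force: 0.0
```

Nothing felt yet at reported z = 46 mm, so I'll look before going lower.

```bash
python3 - <<'E'
from h import *
cs=cam("scene"); o=get_obs(); T=o["tool_pos"]; print(T,o["wrist_force"])
a=cv2.resize(cs["s"]["pixels"][165:225,230:310,::-1],(800,600),interpolation=cv2.INTER_CUBIC)
for d,col in((0.03,(0,255,0)),):
    p=proj(cs,T+[0,0,d]); print(p); cv2.circle(a,(int((p[0]-230)*10),int((p[1]-165)*10)),3,col,-1)
cv2.imwrite("pics/s5.png",a)
E
```

```text
[ 0.48664665 -0.04813765  0.04614252] [ 0.11361814 -0.11003935 -0.17669069]
[273.06416459 195.52057349]
```

View pics/s5.png

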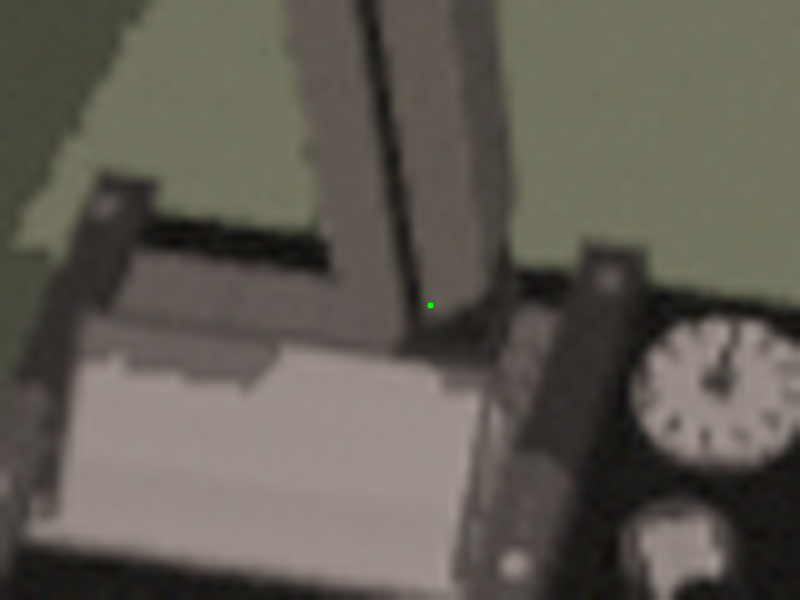

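The fingertips (415,335) are just over the button, whose right part shows at (470,330). The tips sit about 3 mm to its -y side and near the lip's edge at row 350. I'll shift 2 mm in +y and carry on down.

>>> apply_moves(
  commands=[
    [0,0,0,0,0.002,-0.001,0],
    [0,0,0,0,0.002,-0.002,0],
    [0,0,0,0,0.002,-0.002,0],
    [0,0,0,0,0.002,-0.002,0],
    [0,0,0,0,0.002,-0.002,0],
  ],
)

```text
time: 7.8
tool_pos: [0.4866, -0.0461, 0.0441]
ee_rot: [3.142, -0.0, -0.041]
wrist_force: [0.2, -0.8, -0.6]
width: 0.0004
finger_force: 0.0
```

>>> apply_moves(
  commands=[
    [0,0,0,0,0,-0.001,0],
    [0,0,0,0,0,-0.002,0],
    [0,0,0,0,0,-0.002,0],
    [0,0,0,0,0,-0.002,0],
    [0,0,0,0,0,-0.002,0],
  ],
)

```text
time: 8.3
tool_pos: [0.4866, -0.0461, 0.0421]
ee_rot: [3.141, -0.0, -0.041]
wrist_force: [-0.2, -0.5, 0.7]
width: 0.0006
finger_force: 0.0
```

>>> apply_moves(
  commands=[
    [0,0,0,0,0,-0.001,0],
    [0,0,0,0,0,-0.002,0],
    [0,0,0,0,0,-0.002,0],
    [0,0,0,0,0,-0.002,0],
    [0,0,0,0,0,-0.002,0],
  ],
)

```text
time: 8.8
tool_pos: [0.4866, -0.0461, 0.0401]
ee_rot: [3.141, -0.0, -0.041]
wrist_force: [-0.1, 0.7, 0.3]
width: 0.0005
finger_force: 0.0
```

>>> apply_moves(
  commands=[
    [0,0,0,0,0,-0.001,0],
    [0,0,0,0,0,-0.002,0],
    [0,0,0,0,0,-0.002,0],
    [0,0,0,0,0,-0.002,0],
    [0,0,0,0,0,-0.002,0],
  ],
)

```text
time: 9.3
tool_pos: [0.4868, -0.0462, 0.0385]
ee_rot: [3.141, -0.001, -0.041]
wrist_force: [-0.2, 0.9, 2.7]
width: 0.0004
finger_force: 1.4
```

>>> apply_moves(
  commands=[
    [0,0,0,0,0,-0.001,0],
    [0,0,0,0,0,-0.001,0],
    [0,0,0,0,0,-0.001,0],
    [0,0,0,0,0,-0.001,0],
    [0,0,0,0,0,-0.001,0],
  ],
)

```text
time: 9.8
tool_pos: [0.4868, -0.0462, 0.0372]
ee_rot: [3.141, -0.0, -0.041]
wrist_force: [-0.3, 0.4, 4.4]
width: 0.0005
finger_force: 1.8
```

```bash
python3 - <<'E'
from h import *
cs=cam("scene"); o=get_obs(); T=o["tool_pos"]; print(T,o["wrist_force"],o["wrist_torque"])
a=cv2.resize(cs["s"]["pixels"][170:215,245:305,::-1],(800,600),interpolation=cv2.INTER_CUBIC)
a=np.clip(a.astype(float)*1.8,0,255).astype(np.uint8)
cv2.imwrite("pics/s6.png",a)
E
```

```text
[ 0.48678147 -0.04612744  0.03724272] [-0.19180841 -0.1581684   4.07807517] [0.05457239 0.20139117 0.04391193]
```

View pics/s6.png

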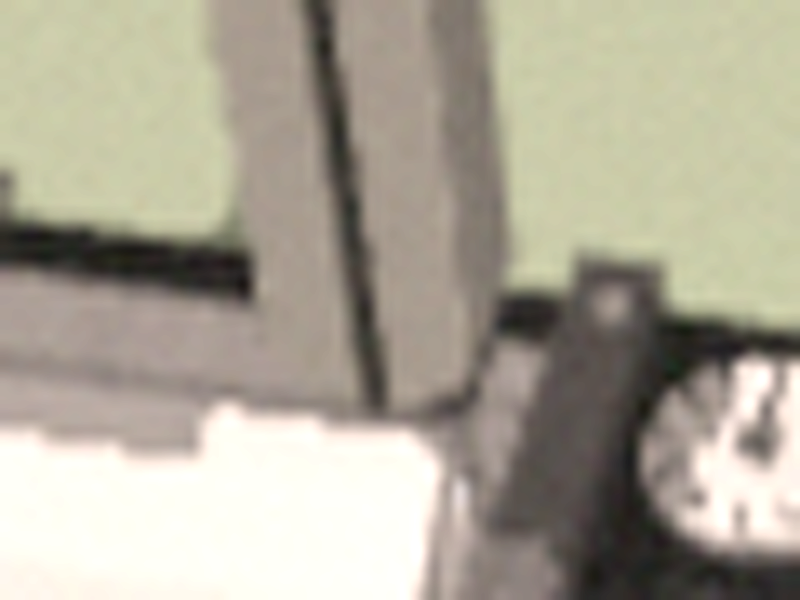

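The fingers now cover the button and their tips have gone behind the lip's edge at about (380,410). The force rises softly, about 1.2 N/mm, which fits the catch spring. I'll press on towards the stop.

>>> apply_moves(
  commands=[
    [0,0,0,0,0,-0.001,0],
    [0,0,0,0,0,-0.002,0],
    [0,0,0,0,0,-0.002,0],
    [0,0,0,0,0,-0.002,0],
    [0,0,0,0,0,-0.002,0],
  ],
)

```text
time: 10.35
tool_pos: [0.4868, -0.0462, 0.0353]
ee_rot: [3.141, -0.0, -0.041]
wrist_force: [0.6, -0.2, 4.7]
width: 0.0004
finger_force: 2.5
```

>>> apply_moves(
  commands=[
    [0,0,0,0,0,-0.001,0],
    [0,0,0,0,0,-0.0015,0],
    [0,0,0,0,0,-0.0015,0],
    [0,0,0,0,0,-0.0015,0],
    [0,0,0,0,0,-0.0015,0],
  ],
)

```text
time: 10.85
tool_pos: [0.4868, -0.0462, 0.034]
ee_rot: [3.141, -0.0, -0.041]
wrist_force: [-1.8, 0.1, 6.4]
width: 0.0007
finger_force: 3.0
```

>>> apply_moves(
  commands=[
    [0,0,0,0,0,-0.0005,0],
    [0,0,0,0,0,-0.001,0],
    [0,0,0,0,0,-0.001,0],
    [0,0,0,0,0,-0.001,0],
    [0,0,0,0,0,-0.001,0],
  ],
)

```text
time: 11.35
tool_pos: [0.4868, -0.0462, 0.0332]
ee_rot: [3.141, -0.001, -0.041]
wrist_force: [-1.1, 0.9, 6.2]
width: 0.0005
finger_force: 3.2
```

>>> apply_moves(
  commands=[
    [0,0,0,0,0,-0.0005,0],
    [0,0,0,0,0,-0.001,0],
    [0,0,0,0,0,-0.001,0],
    [0,0,0,0,0,-0.001,0],
    [0,0,0,0,0,-0.001,0],
  ],
)

```text
time: 11.85
tool_pos: [0.4868, -0.0462, 0.0328]
ee_rot: [3.141, -0.001, -0.041]
wrist_force: [-2.7, 2.2, 9.6]
width: 0.0004
finger_force: 4.6
```

>>> apply_moves(
  commands=[
    [0,0,0,0.002,0,0,0],
    [0,0,0,0.004,0,0,0],
    [0,0,0,0.006,0,0,0],
    [0,0,0,0.008,0,0,0],
    [0,0,0,0.01,-0.0004,0,0],
  ],
)

```text
time: 12.35
tool_pos: [0.4926, -0.0464, 0.0327]
ee_rot: [3.141, 0.009, -0.041]
wrist_force: [-12.4, 1.2, 16.4]
width: 0.0003
finger_force: 8.6
```

>>> apply_moves(
  commands=[
    [0,0,0,0,0,0,0],
    [0,0,0,0,0,0,0],
    [0,0,0,0,0,0,0],
    [0,0,0,0,0,0,0],
    [0,0,0,0,0,0,0],
  ],
)

```text
time: 12.85
tool_pos: [0.493, -0.0464, 0.0327]
ee_rot: [3.141, 0.008, -0.041]
wrist_force: [-11.5, 1.1, 14.0]
width: 0.0004
finger_force: 8.1
```

```bash
python3 - <<'E'
from h import *
cs=cam("scene"); o=get_obs(); T=o["tool_pos"]; print(T,o["wrist_force"],o["wrist_torque"])
a=cv2.resize(cs["s"]["pixels"][170:215,245:305,::-1],(800,600),interpolation=cv2.INTER_CUBIC)
a=np.clip(a.astype(float)*1.4,0,255).astype(np.uint8)
cv2.imwrite("pics/s7.png",a)
E
```

```text
[ 0.49296719 -0.04639952  0.03265368] [-11.29862624   0.515984    15.65667043] [0.15881778 2.17858036 0.01430551]
```

View pics/s7.png

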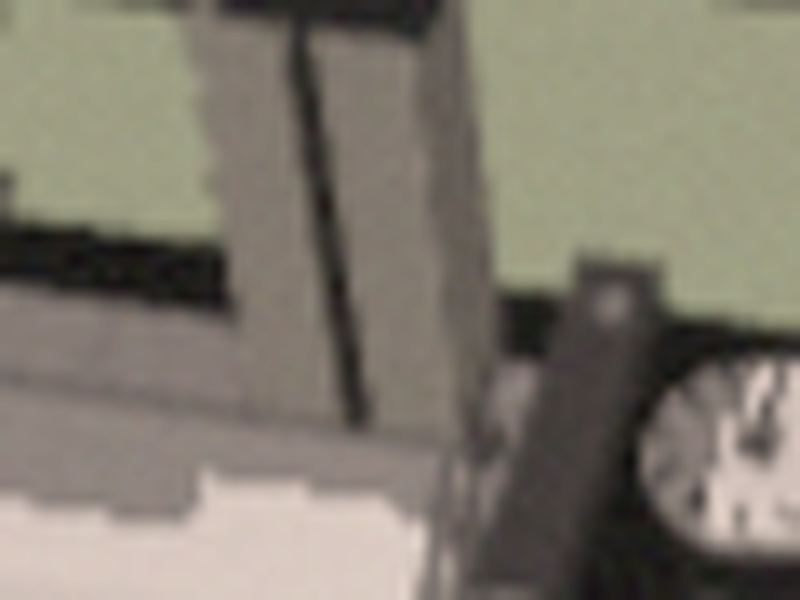

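The picture shows the lip's edge about 1–2 mm further on and the catch still held down. Part of the drag looks like friction from pressing at 15 N, so I'll ease off the pressure slightly while pushing on.

>>> apply_moves(
  commands=[
    [0,0,0,0,0,0.0005,0],
    [0,0,0,0,0,0.001,0],
    [0,0,0,0,0,0.001,0],
    [0,0,0,0.001,0,0.001,0],
    [0,0,0,0.002,0,0.001,0],
  ],
)

```text
time: 13.4
tool_pos: [0.4949, -0.0465, 0.0327]
ee_rot: [3.141, 0.008, -0.041]
wrist_force: [-9.8, -0.6, 10.5]
width: 0.0006
finger_force: 6.2
```

>>> apply_moves(
  commands=[
    [0,0,0,0.001,0,0,0],
    [0,0,0,0.002,-0.0001,0,0],
    [0,0,0,0.003,-0.0001,0,0],
    [0,0,0,0.004,-0.0002,0,0],
    [0,0,0,0.005,-0.0002,0,0],
  ],
)

```text
time: 13.9
tool_pos: [0.5005, -0.0467, 0.0326]
ee_rot: [3.141, 0.007, -0.041]
wrist_force: [-7.4, 0.2, 10.3]
width: 0.0005
finger_force: 5.2
```

>>> apply_moves(
  commands=[
    [0,0,0,0.003,-0.0001,0,0],
    [0,0,0,0.006,-0.0002,0,0],
    [0,0,0,0.009,-0.0004,0,0],
    [0,0,0,0.012,-0.0005,0,0],
    [0,0,0,0.015,-0.0006,0,0],
  ],
)

```text
time: 14.4
tool_pos: [0.5179, -0.0473, 0.0316]
ee_rot: [-3.142, 0.002, -0.041]
wrist_force: [-2.0, -0.2, 0.8]
width: 0.0008
finger_force: 1.1
```

>>> apply_moves(
  commands=[
    [0,0,0,0.003,-0.0001,0,0],
    [0,0,0,0.006,-0.0002,0,0],
    [0,0,0,0.009,-0.0004,0,0],
    [0,0,0,0.012,-0.0005,0,0],
    [0,0,0,0.015,-0.0006,0,0],
  ],
)

```text
time: 14.9
tool_pos: [0.5336, -0.0478, 0.0323]
ee_rot: [-3.141, 0.001, -0.041]
wrist_force: [-1.6, -0.0, -0.8]
width: 0.0005
finger_force: 1.1
```

>>> apply_moves(
  commands=[
    [0,0,0,0.002,-0.0001,0,0],
    [0,0,0,0.004,-0.0002,0,0],
    [0,0,0,0.006,-0.0003,0,0],
    [0,0,0,0.008,-0.0003,0,0],
    [0,0,0,0.008,-0.0003,0,0],
  ],
)

```text
time: 15.4
tool_pos: [0.5421, -0.0482, 0.0328]
ee_rot: [3.141, -0.001, -0.041]
wrist_force: [-1.6, 0.2, -1.5]
width: 0.0001
finger_force: 0.7
```

>>> apply_moves(
  commands=[
    [0,0,0,0.001,0,0,0],
    [0,0,0,0.002,-0.0001,0,0],
    [0,0,0,0.002,-0.0001,0,0],
    [0,0,0,0.002,-0.0001,0,0],
    [0,0,0,0.002,-0.0001,0,0],
  ],
)

```text
time: 15.9
tool_pos: [0.5426, -0.0483, 0.0328]
ee_rot: [3.142, 0.002, -0.041]
wrist_force: [-4.4, 0.0, 2.1]
width: 0.0005
finger_force: 2.5
```

>>> apply_moves(
  commands=[
    [0,0,0,0.001,0,0,0],
    [0,0,0,0.002,0,0,0],
    [0,0,0,0.002,0,0,0],
    [0,0,0,0.002,0,0,0],
    [0,0,0,0.002,0,0,0],
  ],
)

```text
time: 16.4
tool_pos: [0.5425, -0.0482, 0.0327]
ee_rot: [3.141, 0.007, -0.041]
wrist_force: [-9.7, 0.5, 4.4]
width: 0.0009
finger_force: 4.9
```

The cover is at its stop: the force is rising with no more travel. I'll back off a few millimetres, then go up and away.

>>> apply_moves(
  commands=[
    [0,0,0,-0.004,0,0,0],
    [0,0,0,-0.01,0,0,0],
    [0,0,0,-0.01,0,0.005,0],
    [0,0,0,-0.01,0,0.03,0],
    [0,0,0,-0.01,0,0.07,0],
  ],
)

```text
time: 16.9
tool_pos: [0.534, -0.048, 0.101]
ee_rot: [-3.141, 0.005, -0.041]
wrist_force: [0.1, -0.5, -0.2]
width: 0.0005
finger_force: 0.0
```

>>> apply_moves(
  commands=[
    [0,0,0,0,0,0.03,0],
    [0,0,0,-0.02,-0.04,0.04,0],
    [0,0,0,-0.04,-0.08,0.04,0],
    [0,0,0,-0.06,-0.12,0.04,0],
    [0,0,0,-0.08,-0.16,0.04,0],
  ],
)

```text
time: 17.4
tool_pos: [0.4557, -0.21, 0.1439]
ee_rot: [3.14, -0.003, -0.04]
wrist_force: [1.3, 0.9, 0.3]
width: 0.0006
finger_force: 0.0
```

>>> apply_moves(
  commands=[
    [0,0,0,-0.02,-0.04,0,0],
    [0,0,0,-0.04,-0.08,0,0],
    [0,0,0,-0.06,-0.12,0,0],
    [0,0,0,-0.06,-0.12,0,0],
    [0,0,0,-0.06,-0.12,0,0],
  ],
)

```text
time: 17.9
tool_pos: [0.3957, -0.3292, 0.1431]
ee_rot: [3.141, -0.002, -0.044]
wrist_force: [-0.2, -1.0, 0.8]
width: 0.0005
finger_force: 0.0
```

```bash
python3 - <<'E'
from h import *
ct=cam("top"); cs=cam("scene"); print(get_obs()["wrist_force"],get_obs()["tool_pos"])
for n,c in(("top",ct),("scene",cs)):
  for q,z in(("cover_lip",.074),("catch_top",.078),("crank_tip",.08)):
    for r in place_of(n,q)[:1]: print(n,q,np.round(r["score"],2),r["pixel"],atz(c,r["pixel"],z))
a=cv2.resize(ct["s"]["pixels"][190:360,260:480,::-1],(520,402),interpolation=cv2.INTER_CUBIC)
b=cv2.resize(cs["s"]["pixels"][170:240,215:265+0+40,::-1],(280,218)) 
b=cv2.resize(cs["s"]["pixels"][165:245,215:271+44,::-1],(280,224),interpolation=cv2.INTER_CUBIC)
m=np.zeros((402,800,3),np.uint8); m[:,:520]=a; m[:224,520:]=b
cv2.imwrite("pics/end.png",m)
E
```

```text
[-0.88843486  0.41762925  0.35049634] [ 0.39638965 -0.32770133  0.14305145]
top cover_lip 0.83 [397.7, 251.7] [ 0.55434222 -0.0491411   0.074     ]
top crank_tip 0.94 [348.9, 238.1] [0.57401002 0.01612656 0.08      ]
scene cover_lip 0.95 [262.6, 231.0] [ 0.55397783 -0.04893863  0.074     ]
scene catch_top 0.56 [273.0, 195.6] [ 0.48836932 -0.04766795  0.078     ]
scene crank_tip 0.69 [306.1, 245.9] [0.57466968 0.01972875 0.08      ]
```

View pics/end.png

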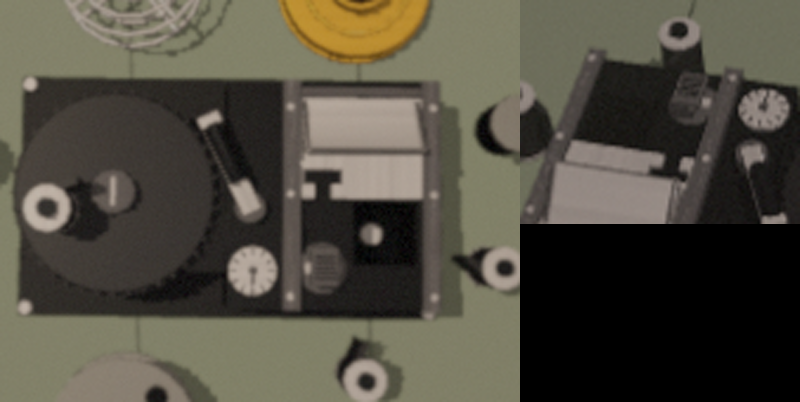

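The end view shows the cover at the far end with its lip at x≈0.554, about 53 mm of travel. The catch stands free, and the crank at (208,118) and the small things are where they were.

```bash
python3 -c "
from bench import *
print(close_job())"
```

```text
the job is handed in; nothing more can be done
None
```

The cover is fully open at its stop (about 53 mm of travel by the cameras), the catch looks sprung back up, the crank and the other things look unmoved in the final pictures, and the job was handed in at about 18 s with the arm clear.

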